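# Tip the finished mould inserts down to the lip end of the tray

## Task

Pull the black prop out from under the lip of the tipping tray and stand it clear on the bench. Then push the lip down until the tray sits firmly on the stop hidden beneath it, pressing with 10 to 20 N and never 25 N or more, and hold it there until both polished inserts have slid down to the lip end. Ease the tray back up under control until it is level again, without letting it spring back, touching the inserts or disturbing the jar, tub and file.

Things in the scene. Friction and masses are not known exactly. Their poses are not given: they have to be found in the camera images.
- stand: grey steel stand fixed to the bench, carrying the tray: base plate 90 x 190 x 6 mm, two uprights 129 mm high at y = +-82 mm. Origin on the bench under the hinge; x points level from the tray's heel to its lip, z up. Hinge axis along y, 115 mm above the bench. Unmeasured: a loose steel stop block with a rubber face, 32 x 60 x 64 mm, standing on the bench under the tray between hinge and lip
- tray: aluminium tray, two lanes, hinged in its middle, level at rest. Origin on the hinge axis, mid-width, on the floor's face, 115 mm above the bench; x points to the lip, z up. Floor 4 mm thick, x = -140 to +120 mm, 140 mm wide; walls 18 mm high, 4 mm thick all round; a 14 mm wall parts the lanes. Beyond the end wall a flat lip, 100 mm wide, 4 mm thick, goes on in the floor's plane to x = +180 mm
- tray_lip (a point): the place to push: upper face of the lip, 158 mm from the hinge along the tray's x, mid-width, 115 mm above the bench when level. Pushing it down tips the tray against a spring (2 to 7 N here; springs back if let go) until it meets the stop block, at 20 to 32 degrees, 32 to 60 mm above the bench: it differs each time and must be felt; the force there rises by about 20 N per mm
- lip_end (a point): middle of the inner face of the tray's end wall at the lip end, on the floor, 116 mm from the hinge along the tray's x: the inserts are to slide up to this wall. They start to slide once the tray is tipped 11 to 16 degrees, and stay put when it comes level again
- prop: black plastic stepped prop, 300 g, 26 mm thick (y), on the bench under the lip so the tray cannot tip. Origin under the centre of its tall part: 50 mm long (x), 130 mm high, just beyond the lip, to be grasped across y from above. Its low step, 104 mm high, runs from x = -25 to -62 mm under the lip, 7 mm play. x points away from the tray: draw it out that way by 50 mm or more, raised 4 mm at most
- round_insert: round polished steel mould insert, 36 mm across, 14 mm high, lying in one lane near the heel end. Origin at the centre of its underside. At the lip end of the lane it rests at tray x = about +98 mm
- square_insert: square polished steel mould insert, 34 x 34 x 14 mm, lying in the other lane near the heel end. Origin at the centre of its underside. At the lip end of the lane it rests at tray x = about +92 to +99 mm
- compound_jar: bystander: white jar of polishing compound with black cap, 52 mm across, 60 mm high, beside the tray. Origin at the centre of its underside
- rinse_tub: bystander: open white plastic tub 100 x 75 x 50 mm beside the tray. Origin at the centre of its underside
- bench_file: bystander: small file with wooden handle, 170 mm long, lying on the bench behind the heel of the tray. Origin on the bench in mid-length
Mind the look-alikes: they are no part of the job. Leave any blue, green or purple look-alike of the round_insert alone.

How it is judged:
On the way, in this order (a step that is already met when the one before it is completed fails the run):
1. the prop is out from under the lip (horizontal distance between prop and tray_lip above 0.078 m), for 0.1 s.
2. the tray is held down on its stop, pressed with more than 9 N, with both inserts slid to the lip end (angle between tray's own z axis and vertical above 0.3 rad and contact force between the fingers and tray above 9 N and x of each of round_insert, square_insert in the frame of tray above 0.08 m), for 0.3 s.
At the end, for the whole second after the job is handed in: The tray is level again (within 0.03 rad) and still, both inserts lie flat in it at the lip end (origin 80 to 116 mm from the hinge along the tray), at rest; the prop stands upright on the bench at rest, clear of the lip (more than 78 mm from the pushing place) (angle between tray's own z axis and vertical below 0.03 rad and angular speed of tray below 0.05 rad/s and x of round_insert in the frame of tray between 0.08 and 0.116 m and x of square_insert in the frame of tray between 0.08 and 0.116 m and z of each of round_insert, square_insert in the frame of tray below 0.008 m and linear speed of each of round_insert, square_insert, prop below 0.02 m/s and horizontal distance between prop and tray_lip above 0.078 m and height (world z) of prop below 0.008 m and angle between prop's own z axis and vertical below 0.15 rad); the robot touches nothing.
It fails at once if the tray is pressed with 25 N or more (contact force between the fingers and tray above 25 N).
It fails at once if the tray springs or is slammed (turns faster than 2 rad/s) (angular speed of tray above 2 rad/s).
It fails at once if an insert is touched by the robot (contact force between the fingers and round_insert above 0.3 N or contact force between the fingers and square_insert above 0.3 N).
It fails at once if the jar, tub or file is moved by more than 25 mm (distance of any of compound_jar, rinse_tub, bench_file from where it was at the start of the episode above 0.025 m).
It also fails if it takes over 62 s, if anything falls off the work surface, if the arm or the gripper's body presses on something with over 40 N, if the wrist force passes 120 N, or if a joint passes its speed limit or range.

## Robot

A 6-joint arm with a two-finger parallel gripper is mounted at the origin on the work surface. World frame = base frame: x ahead of the robot, y to its left, z up, the work surface at z = 0. Lengths are in m, angles in rad, forces in N, time in s.
With the tool pointing down it reaches from about 0.275 to 0.725 m from the base axis. Payload 5.6 kg.
Tool frame: the origin (TCP) lies midway between the tips of the shut fingers; the grasp point (between the pads) lies 19 mm behind it; y points along the fingers, x is the direction in which the jaws open and shut, and the axes are right-handed (so a half turn about y gives the same grasp; the last joint's range is limited). The gripper opens to 85 mm and grips with 20 to 120 N. Pads are 22 mm wide; open, the fingers measure 114 mm over their backs; the gripper's body (76 mm by 85 mm) begins 54 mm behind the grasp point. The pads swing forward as they close: fully open they stand 13 mm farther back than shut.
Start: joints at [1.584, 0.255, 0.108, 0, -1.424, -0.285], TCP at [0.148, 0.53, 0.231] pointing down, gripper open.
Joint ranges: [-2.95, 2.95], [-1.21, 1.97], [-1.09, 1.5], [-2.87, 1.71], [-2.94, -0.07], [-3.05, 3.05]. Speed limits (rad/s): [2.57, 2.57, 3.14, 3.14, 3.14, 3.14].

## Interface

Orientations are given as a unit quaternion [w, x, y, z].
In Python, from cell import bot gives the robot as it stands.
- The arm moves only by the tool apply_moves, never from a script. Its argument "targets" is a list that holds one entry, the list of rows, each a list of 7 numbers: the closure, from 0 (fully open) to 1 (shut), then the shift along the tool's x, y, z in m, then the turn, a rotation vector about the tool's x, y, z in degrees. In form: [[[gripper, dx, dy, dz, ax, ay, az], ...]]. A call has 1 to 12 rows; each row shifts and turns the pose as measured when the row begins, along the tool's axes as they then stand; what a row does not reach is not made up. A row lasts 1/12 s, in which the tool goes at most 41.7 mm and 7.16 degrees, less where a joint would pass 70% of its speed; a pose out of reach is approached as far as the arm can. A call is refused whole if a number of a shift passes 0.0417 or a number of a turn 7.16, either way. A call with a gripper value outside its range is refused whole. The fingers move at their own pace and stop on an object; the grip force is fixed at half the most. Time passes only in rows, so rows that do not move let the fingers close. It gives the time, the measured TCP pose, the force and the opening at its end, in the units of the state.
- bot.observe(): the state, without advancing time (a new reading comes with each control period).
- bot.get_image(name): name is "side" or "top" or "wrist"; returns a dict with "frame" (420x560x3 uint8, red, green, blue), "mtx" (3x3 intrinsics, pixels), "origin" and "orientation" of the camera in the world. Camera axes: x right, y down, z forward; pixel columns grow to the right and rows downward; lengths in m; the calibration is good to about 2 mm. A picture is of the moment at which its call begins. There is no depth.
- bot.hand_in(): hands the job in, once; it reports no verdict.
The state is a dict: "time_s": time; "qpos": joint angles; "joint_velocities": joint speeds; "joint_torque": joint torques, N m; "tcp_pos": TCP position; "orientation": TCP orientation; "contact_force": force on the tool from outside, world axes, zero at the start; "wrist_torque": the same for the moment, N m; "grip_width": finger opening in m.
Only numpy, scipy, OpenCV 4.12 (cv2) and the standard library are available. Lean on these libraries where they do the work, as an engineer would, in place of code of your own. Each camera call takes 0.05 s, during which the arm holds its last target.

## Working session

There is one attempt and no reset: what is moved stays moved. The work goes in short steps, Python scripts to look and compute and a tool call to move; the robot and the scene stay as the last step left them, time stands still between calls to the robot, and variables do not carry over. Pictures are saved under pics/ and viewed, and the job is handed in when it is done.

Besides the shell and the picture viewer there is one more tool, called after ">>>" by a JSON object that holds its "op" and its "data", one argument or row to a line. apply_moves: Moves the arm, as the interface text tells. Its arguments: {"type":"object","properties":{"targets":{"type":"array","items":{"type":"array","items":{"type":"array","items":{"type":"number"}}}}},"required":["targets"]}

```bash
ls; mkdir -p pics; python3 - <<'E'
from cell import bot
import cv2
s=bot.observe();print(s)
for n in("side","top","wrist"):
    d=bot.get_image(n);cv2.imwrite(f"pics/{n}0.png",d["frame"][...,::-1]);print(n,d["mtx"].tolist(),d["origin"],d["orientation"])
E
```

```text
pics
{'time_s': 0.0, 'qpos': array([ 1.58357736e+00,  2.55714194e-01,  1.06995683e-01, -4.75627304e-04,
       -1.42391133e+00, -2.84618528e-01]), 'joint_velocities': array([ 0.0006201 , -0.00011272,  0.00061459,  0.00066549,  0.00033226,
       -0.00038987]), 'joint_torque': array([ 1.68757751e-04, -3.86639643e+01,  2.37948900e+01,  5.36498934e+00,
       -5.98740953e-03, -6.84998032e-07]), 'tcp_pos': array([0.14747642, 0.52933318, 0.23040947]), 'orientation': array([-0.42709925,  0.42813754, -0.56273133,  0.56357601]), 'contact_force': array([-0.44177733, -0.17404702, -0.41155538]), 'wrist_torque': array([ 0.05721197, -0.03570574, -0.0284778 ]), 'grip_width': 0.08494881922609557}
side [[514.6765339100695, 0.0, 283.8992766389284], [0.0, 514.6765339100695, 205.26466174615862], [0.0, 0.0, 1.0]] [0.26587015 0.73498913 0.64531961] [ 0.11938025 -0.23652467  0.86017322 -0.43578259]
top [[426.11636504483266, 0.0, 275.1589248676606], [0.0, 426.11636504483266, 204.24008692309985], [0.0, 0.0, 1.0]] [0.46438378 0.09854564 1.03312139] [-0.05299068  0.70766996 -0.70063519  0.07419936]
wrist [[305.73423628117143, 0.0, 279.39673723851826], [0.0, 305.73423628117143, 214.4323278698952], [0.0, 0.0, 1.0]] [0.22251574 0.50933761 0.37301578] [-0.09440902 -0.59737392  0.78675235  0.12349933]
```

View pics/side0.png

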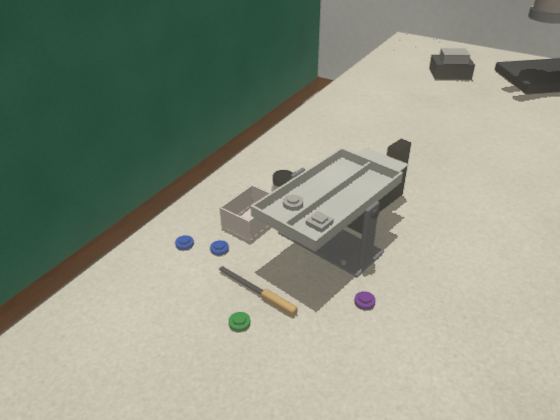

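View pics/top0.png

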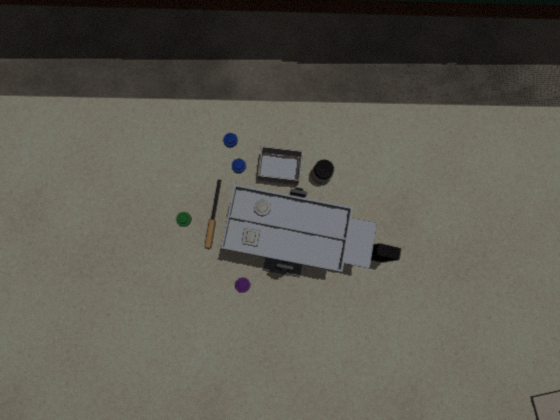

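View pics/wrist0.png

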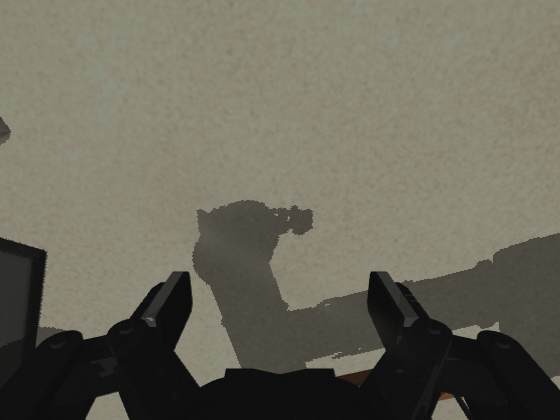

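```bash
cat > h.py <<'E'
import numpy as np,cv2
from scipy.spatial.transform import Rotation as R
from cell import bot
def rot(q): return R.from_quat([q[1],q[2],q[3],q[0]])
def ray(d,u,v,z):
    p=np.linalg.solve(d["mtx"],[u,v,1]); w=rot(d["orientation"]).apply(p); o=np.array(d["origin"])
    return o+w*(z-o[2])/w[2]
def proj(d,P):
    c=rot(d["orientation"]).inv().apply(np.array(P)-d["origin"]); q=c@np.array(d["mtx"]).T; return q[...,:2]/q[...,2:]
def crop(d,name,x0,y0,x1,y1,s):
    cv2.imwrite(name,cv2.resize(d["frame"][y0:y1,x0:x1,::-1],None,fx=s,fy=s,interpolation=cv2.INTER_CUBIC))
E
python3 - <<'E'
from h import *
d=bot.get_image("top");crop(d,"pics/topc.png",215,170,415,290,4)
d=bot.get_image("side");crop(d,"pics/sidec.png",240,120,440,270,4)
E
```

```text
(no output)
```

View pics/topc.png

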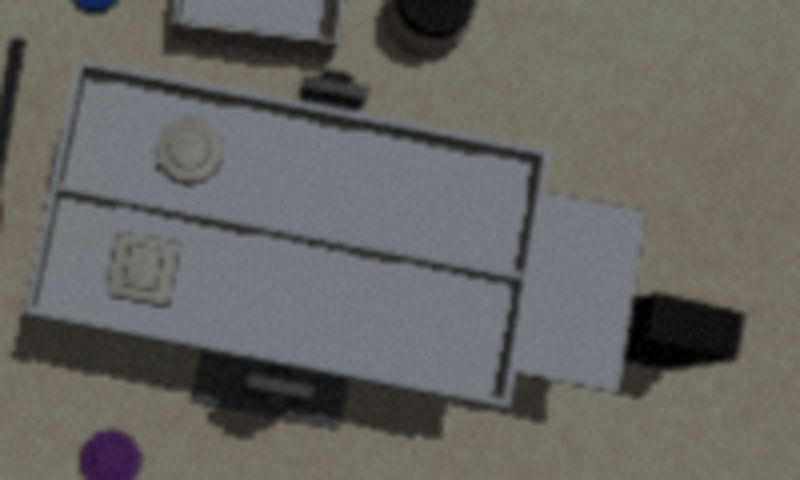

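View pics/sidec.png

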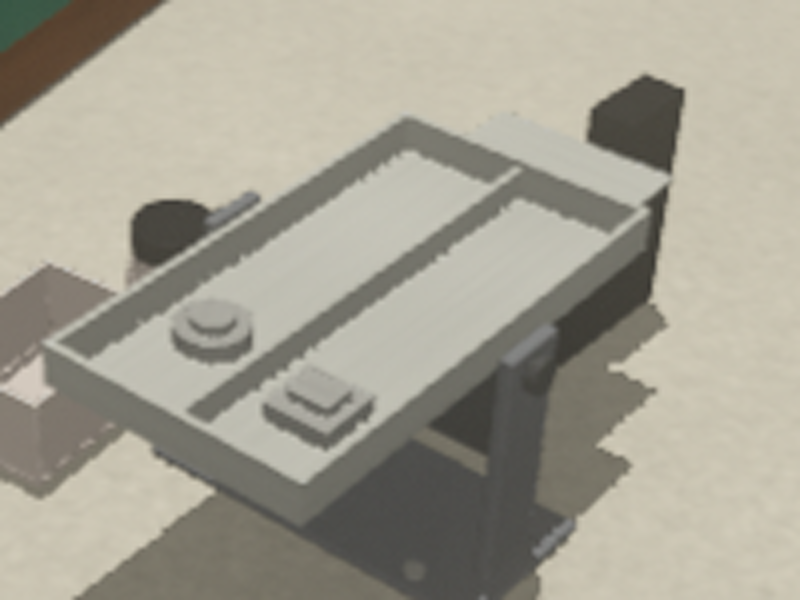

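```bash
python3 - <<'E'
from h import *
d=bot.get_image("top")
f=d["frame"][230:275,365:410,::-1].astype(float)
cv2.imwrite("pics/prope.png",cv2.resize(np.clip(f*3.5,0,255).astype(np.uint8),None,fx=13,fy=13,interpolation=cv2.INTER_NEAREST))
P=lambda u,v,z:ray(d,215+u/4,170+v/4,z)[:2].round(4)
for c in[(80,66),(545,152),(510,408),(25,315)]:print(c,P(*c,.133))
for c in[(642,210),(617,390)]:print('lip',P(*c,.115))
for c in[(188,148),(143,268)]:print('ins',P(*c,.130))
d2=bot.get_image("side")
f=d2["frame"][130:200,375:420,::-1].astype(float)
cv2.imwrite("pics/propes.png",cv2.resize(np.clip(f*2,0,255).astype(np.uint8),None,fx=8,fy=8,interpolation=cv2.INTER_NEAREST))
E
```

```text
(80, 66) [0.6663 0.159 ]
(545, 152) [ 0.6223 -0.0922]
(510, 408) [ 0.4858 -0.0703]
(25, 315) [0.532  0.1846]
lip [ 0.5939 -0.1486]
lip [ 0.4962 -0.1317]
ins [0.6226 0.1002]
ins [0.5577 0.1232]
```

View pics/prope.png

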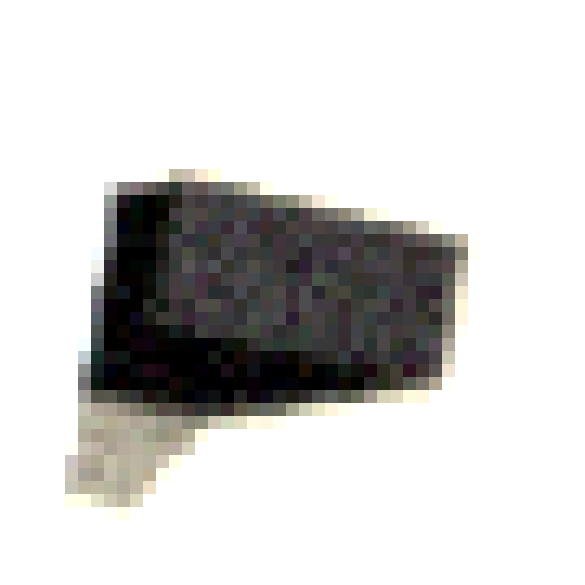

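View pics/propes.png

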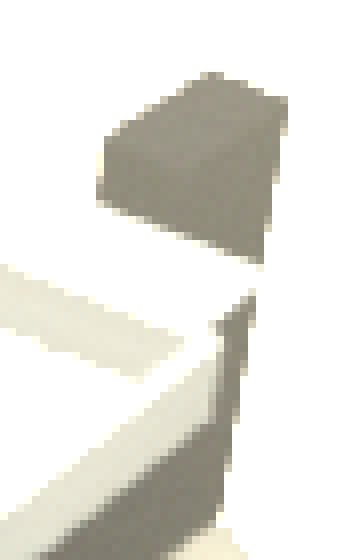

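```bash
python3 - <<'E'
from h import *
d=bot.get_image("top");e=bot.get_image("side")
A=[ray(d,365+u/13-.5,230+v/13-.5,.13)[:2] for u,v in[(175,188),(462,240),(450,375),(160,335)]]
B=[ray(e,375+u/8-.5,130+v/8-.5,.13)[:2] for u,v in[(105,138),(212,75),(287,98),(185,165)]]
for X in(A,B):
    X=np.array(X);print(X.round(4).tolist(),X.mean(0))
    for i in range(4):
        q=X[(i+1)%4]-X[i];print(np.linalg.norm(q).round(4),np.degrees(np.arctan2(q[1],q[0])).round(1))
T=np.array([[.6663,.159],[.6223,-.0922],[.4858,-.0703],[.532,.1846]])
fwd=(T[1]+T[2]-T[0]-T[3])/2;fwd/=np.linalg.norm(fwd);c=T.mean(0)
print("dir",np.degrees(np.arctan2(*fwd[::-1])),"center(x=-10)",c)
h=c+.01*fwd;print("hinge",h,"lip",h+.158*fwd,"lipend",h+.18*fwd)
for P in[(.6226,.1002),(.5577,.1232)]:
    v=np.array(P)-h;print("ins x,y",v@fwd,v@[-fwd[1],fwd[0]])
pc=np.array(A).mean(0);v=pc-h;print("prop rel",v@fwd,v@[-fwd[1],fwd[0]])
s=bot.observe();print(rot(s["orientation"]).as_matrix().round(3),s["time_s"])
E
```

```text
[[0.5456, -0.1483], [0.5376, -0.1955], [0.5155, -0.1925], [0.5216, -0.1449]] [ 0.53007693 -0.17028872]
0.0479 -99.7
0.0223 172.3
0.0479 82.7
0.0243 -7.9
[[0.547, -0.1454], [0.5354, -0.19], [0.5148, -0.1883], [0.525, -0.1429]] [ 0.53055751 -0.16664123]
0.046 -104.6
0.0207 175.4
0.0465 77.3
0.0221 -6.4
dir -100.10547092025548 center(x=-10) [0.5766   0.045275]
hinge [0.57484539 0.03543014] lip [ 0.5471226  -0.12011872] lipend [ 0.54326246 -0.14177742]
ins x,y -0.07214411082739595 0.03564919514480417
ins x,y -0.08339989727769763 -0.03227957101052368
prop rel 0.21038252818393335 -0.007978361268522449
[[-0.268 -0.     0.963]
 [-0.963 -0.    -0.268]
 [ 0.    -1.    -0.   ]] 0.45
```

```bash
cat >> h.py <<'E'
def yaw():
    m=rot(bot.observe()["orientation"]).as_matrix(); return np.degrees(np.arctan2(m[1,0],m[0,0]))
def plan(tgt,dyaw,n):
    "straight line to tgt with yaw change dyaw (deg); tool kept down"
    s=bot.observe();p=s["tcp_pos"];st=(np.array(tgt)-p)/n
    y=yaw();rows=[]
    for k in range(n):
        a=np.radians(y+dyaw*k/n)
        rows.append((round(st[0]*np.cos(a)+st[1]*np.sin(a),4),round(-st[2],4),round(-st[0]*np.sin(a)+st[1]*np.cos(a),4),round(-dyaw/n,2)))
    for r in rows:print(r)
def st():
    s=bot.observe();print(s["time_s"],s["tcp_pos"].round(4),"yaw",yaw().round(2),"F",s["contact_force"].round(2),"w",round(s["grip_width"],4),"q",s["qpos"].round(2));print(rot(s["orientation"]).as_matrix().round(3))
E
python3 -c "
from h import *
plan([.5296,-.173,.235],-84.5,24)"
```

```text
(np.float64(0.0239), np.float64(-0.0002), np.float64(0.0232), 3.52)
(np.float64(0.0225), np.float64(-0.0002), np.float64(0.0246), 3.52)
(np.float64(0.0209), np.float64(-0.0002), np.float64(0.026), 3.52)
(np.float64(0.0193), np.float64(-0.0002), np.float64(0.0272), 3.52)
(np.float64(0.0176), np.float64(-0.0002), np.float64(0.0283), 3.52)
(np.float64(0.0158), np.float64(-0.0002), np.float64(0.0293), 3.52)
(np.float64(0.014), np.float64(-0.0002), np.float64(0.0303), 3.52)
(np.float64(0.0121), np.float64(-0.0002), np.float64(0.0311), 3.52)
(np.float64(0.0102), np.float64(-0.0002), np.float64(0.0317), 3.52)
(np.float64(0.0082), np.float64(-0.0002), np.float64(0.0323), 3.52)
(np.float64(0.0062), np.float64(-0.0002), np.float64(0.0328), 3.52)
(np.float64(0.0042), np.float64(-0.0002), np.float64(0.0331), 3.52)
(np.float64(0.0021), np.float64(-0.0002), np.float64(0.0333), 3.52)
(np.float64(0.0001), np.float64(-0.0002), np.float64(0.0333), 3.52)
(np.float64(-0.002), np.float64(-0.0002), np.float64(0.0333), 3.52)
(np.float64(-0.004), np.float64(-0.0002), np.float64(0.0331), 3.52)
(np.float64(-0.006), np.float64(-0.0002), np.float64(0.0328), 3.52)
(np.float64(-0.008), np.float64(-0.0002), np.float64(0.0323), 3.52)
(np.float64(-0.01), np.float64(-0.0002), np.float64(0.0318), 3.52)
(np.float64(-0.0119), np.float64(-0.0002), np.float64(0.0311), 3.52)
(np.float64(-0.0138), np.float64(-0.0002), np.float64(0.0303), 3.52)
(np.float64(-0.0157), np.float64(-0.0002), np.float64(0.0294), 3.52)
(np.float64(-0.0174), np.float64(-0.0002), np.float64(0.0284), 3.52)
(np.float64(-0.0192), np.float64(-0.0002), np.float64(0.0273), 3.52)
```

Candidates for the thing to grasp: the black prop at top (387,252), the black jar cap at (323,170), and the dark uprights at (298,191) and (285,267). The prop is the one just beyond the lip (crop checked above). The blue, green and purple discs are look-alikes to leave alone.

>>> {"op": "apply_moves", "data": {
  "targets": [
    [[0,0.024,0,0.023,0,3.5,0],[0,0.0225,0,0.0245,0,3.5,0],[0,0.021,0,0.026,0,3.5,0],[0,0.019,0,0.027,0,3.5,0],[0,0.0175,0,0.028,0,3.5,0],[0,0.016,0,0.029,0,3.5,0],[0,0.014,0,0.03,0,3.5,0],[0,0.012,0,0.031,0,3.5,0],[0,0.01,0,0.032,0,3.5,0],[0,0.008,0,0.0325,0,3.5,0],[0,0.006,0,0.033,0,3.5,0],[0,0.004,0,0.033,0,3.5,0]]
  ]
}}

```text
time_s: 1.45
tcp_pos: [0.3383, 0.1656, 0.2305]
orientation: [0.19, -0.188, 0.682, -0.681]
contact_force: [1.0, 0.2, -0.3]
grip_width: 0.0853
```

```bash
python3 -c "
from h import *
st();plan([.5296,-.173,.235],170-360-yaw(),12)"
```

```text
1.45 [0.3383 0.1656 0.2305] yaw -148.92 F [ 1.01  0.24 -0.32] w 0.0853 q [ 0.88 -0.1  -0.28  0.   -1.38 -0.34]
[[-0.856  0.003  0.516]
 [-0.516  0.002 -0.856]
 [-0.003 -1.    -0.   ]]
(np.float64(0.0009), np.float64(-0.0004), np.float64(0.0324), np.float64(3.42))
(np.float64(-0.001), np.float64(-0.0004), np.float64(0.0324), np.float64(3.42))
(np.float64(-0.003), np.float64(-0.0004), np.float64(0.0323), np.float64(3.42))
(np.float64(-0.0049), np.float64(-0.0004), np.float64(0.032), np.float64(3.42))
(np.float64(-0.0068), np.float64(-0.0004), np.float64(0.0317), np.float64(3.42))
(np.float64(-0.0087), np.float64(-0.0004), np.float64(0.0312), np.float64(3.42))
(np.float64(-0.0105), np.float64(-0.0004), np.float64(0.0307), np.float64(3.42))
(np.float64(-0.0123), np.float64(-0.0004), np.float64(0.03), np.float64(3.42))
(np.float64(-0.0141), np.float64(-0.0004), np.float64(0.0292), np.float64(3.42))
(np.float64(-0.0158), np.float64(-0.0004), np.float64(0.0283), np.float64(3.42))
(np.float64(-0.0175), np.float64(-0.0004), np.float64(0.0273), np.float64(3.42))
(np.float64(-0.0191), np.float64(-0.0004), np.float64(0.0262), np.float64(3.42))
```

>>> {"op": "apply_moves", "data": {
  "targets": [
    [[0,0.001,0,0.0325,0,3.4,0],[0,-0.001,0,0.0325,0,3.4,0],[0,-0.003,0,0.0325,0,3.4,0],[0,-0.005,0,0.032,0,3.4,0],[0,-0.007,0,0.0315,0,3.4,0],[0,-0.0085,0,0.031,0,3.4,0],[0,-0.0105,0,0.0305,0,3.4,0],[0,-0.0125,0,0.03,0,3.4,0],[0,-0.014,0,0.029,0,3.4,0],[0,-0.016,0,0.028,0,3.4,0],[0,-0.0175,0,0.0275,0,3.4,0],[0,-0.019,0,0.026,0,3.4,0]]
  ]
}}

```text
time_s: 2.45
tcp_pos: [0.5309, -0.1957, 0.2332]
orientation: [-0.069, 0.077, 0.706, -0.701]
contact_force: [1.5, 0.9, 0.9]
grip_width: 0.0855
```

```bash
python3 -c "
from h import *
st()
for n in('wrist','top'):
    d=bot.get_image(n);cv2.imwrite(f'pics/{n}1.png',d['frame'][...,::-1])
plan([.5296,-.173,.235],170-360-yaw(),1)"
```

```text
2.45 [ 0.5309 -0.1957  0.2332] yaw 168.16 F [1.47 0.85 0.89] w 0.0855 q [-0.08  0.28  0.15 -0.01 -1.43 -0.12]
[[-0.979  0.011 -0.205]
 [ 0.205  0.006 -0.979]
 [-0.01  -1.    -0.008]]
(np.float64(0.0068), np.float64(-0.0035), np.float64(-0.0236), np.float64(358.0))
```

View pics/wrist1.png

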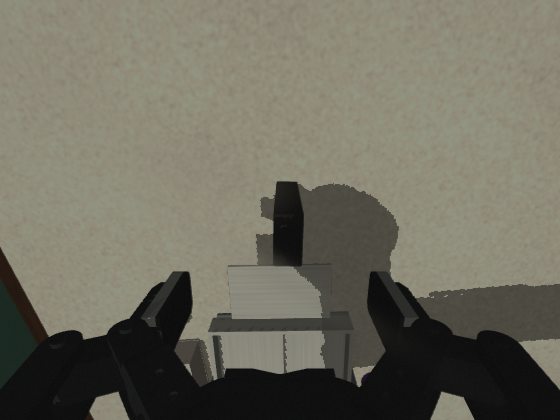

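View pics/top1.png

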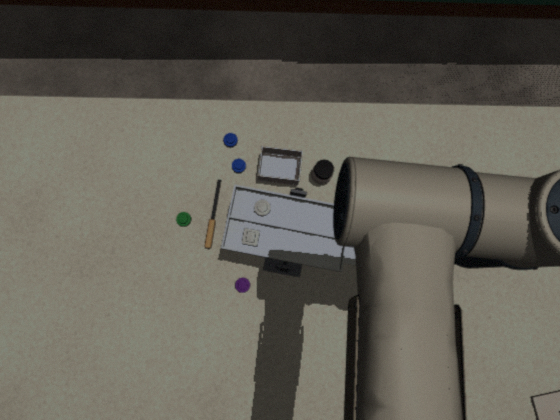

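```bash
python3 - <<'E'
from h import *
d=bot.get_image("wrist")
print(d["origin"],rot(d["orientation"]).as_matrix().round(3))
f=d["frame"][165:285,215:355,::-1].astype(float)
cv2.imwrite("pics/w1e.png",cv2.resize(np.clip(f*2.5,0,255).astype(np.uint8),None,fx=5,fy=5,interpolation=cv2.INTER_NEAREST))
E
```

```text
[ 0.51244515 -0.27472876  0.37347846] [[-0.978  0.195  0.074]
 [ 0.208  0.929  0.307]
 [-0.009  0.316 -0.949]]
```

View pics/w1e.png

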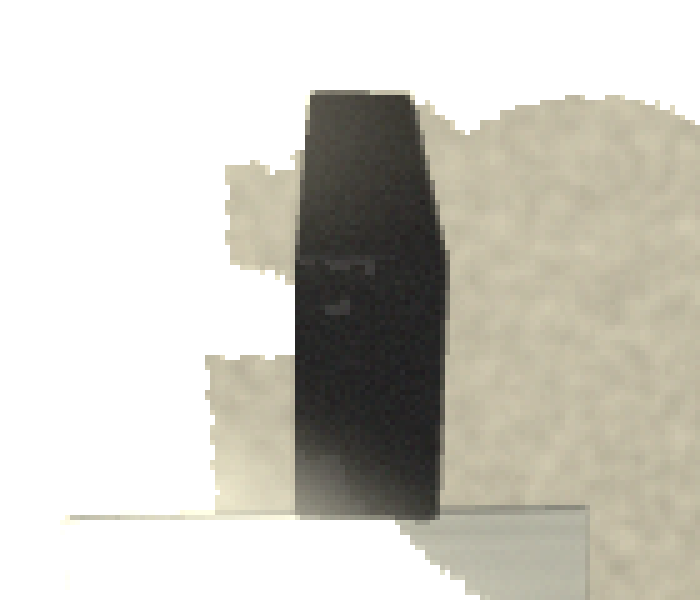

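```bash
python3 - <<'E'
from h import *
d=bot.get_image("wrist")
X=np.array([ray(d,215+u/5-.5,165+v/5-.5,.13)[:2] for u,v in[(298,258),(447,253),(439,518),(297,518)]])
print(X.round(4).tolist(),X.mean(0))
for i in range(4):
    q=X[(i+1)%4]-X[i];print(np.linalg.norm(q).round(4),np.degrees(np.arctan2(q[1],q[0])).round(1))
for u,v in[(68,518),(588,508)]:print("lip corner",ray(d,215+u/5-.5,165+v/5-.5,.115)[:2])
plan([.5296,-.173,.235],0,1)
E
```

```text
[[0.5354, -0.1934], [0.5107, -0.1892], [0.5211, -0.1404], [0.546, -0.1455]] [ 0.5283105  -0.16715959]
0.0251 170.4
0.0499 78.0
0.0253 -11.6
0.049 -102.4
lip corner [ 0.59065324 -0.14640202]
lip corner [ 0.49376161 -0.12871281]
(np.float64(0.0052), np.float64(-0.0026), np.float64(-0.0211), 0.0)
```

>>> {"op": "apply_moves", "data": {
  "targets": [
    [[0,0.007,0.003,-0.0225,0.5,-1,-0.5],[0,0,0.03,0,0,0,0],[0,0,0.03,0,0,0,0]]
  ]
}}

```text
time_s: 2.9
tcp_pos: [0.5315, -0.1703, 0.1757]
orientation: [0.06, -0.07, -0.703, 0.705]
contact_force: [-0.0, -0.3, -1.8]
grip_width: 0.0854
```

```bash
cat >> h.py <<'E'
def lev(y=None):
    "rotation vector (tool, deg) to bring tool down, yaw y"
    m=rot(bot.observe()["orientation"]); yy=np.radians(yaw() if y is None else y)
    c,s=np.cos(yy),np.sin(yy)
    t=R.from_matrix(np.array([[c,0,-s],[s,0,c],[0,-1,0]]))
    print("turn",np.degrees((m.inv()*t).as_rotvec()).round(2))
E
python3 -c "
from h import *
st();lev(169.5);plan([.5282,-.172,.086],0,3)"
```

```text
2.9 [ 0.5315 -0.1703  0.1757] yaw 169.44 F [-0.05 -0.29 -1.78] w 0.0854 q [-0.03  0.28  0.    0.   -1.28 -0.16]
[[-0.983  0.014 -0.183]
 [ 0.183 -0.004 -0.983]
 [-0.015 -1.     0.001]]
turn [-0.06 -0.06 -0.84]
(np.float64(0.001), np.float64(0.0299), np.float64(0.0008), 0.0)
(np.float64(0.001), np.float64(0.0299), np.float64(0.0008), 0.0)
(np.float64(0.001), np.float64(0.0299), np.float64(0.0008), 0.0)
```

>>> {"op": "apply_moves", "data": {
  "targets": [
    [[0,0.0015,0.03,0.001,0,0,-0.8],[0,0.0015,0.03,0.001,0,0,0],[0,0.001,0.025,0.001,0,0,0],[0,0,0.005,0,0,0,0],[0,0,0,0,0,0,0]]
  ]
}}

```text
time_s: 3.32
tcp_pos: [0.5235, -0.1662, 0.0807]
orientation: [-0.062, 0.061, 0.705, -0.704]
contact_force: [-0.0, -0.2, 0.7]
grip_width: 0.0854
```

```bash
python3 -c "
from h import *
st();lev(169.5);plan([.5282,-.172,.086],0,1)"
```

```text
3.3167 [ 0.5235 -0.1662  0.0807] yaw 170.02 F [-0.03 -0.2   0.7 ] w 0.0854 q [-0.02  0.35 -0.16 -0.   -1.07 -0.15]
[[-0.985 -0.002 -0.173]
 [ 0.173  0.001 -0.985]
 [ 0.002 -1.    -0.   ]]
turn [0.03 0.52 0.13]
(np.float64(-0.0056), np.float64(-0.0053), np.float64(0.0049), 0.0)
```

>>> {"op": "apply_moves", "data": {
  "targets": [
    [[0,-0.0045,-0.004,0.005,0,0.5,0],[0,0,0,0,0,0,0],[0,0,0,0,0,0,0]]
  ]
}}

```text
time_s: 3.57
tcp_pos: [0.5295, -0.1716, 0.0896]
orientation: [0.063, -0.065, -0.704, 0.704]
contact_force: [0.2, -0.9, -0.4]
grip_width: 0.0854
```

```bash
python3 -c "
from h import *
st();lev(169.5);plan([.5282,-.172,.086],0,1)
d=bot.get_image('wrist');cv2.imwrite('pics/wrist2.png',d['frame'][...,::-1])"
```

```text
3.5667 [ 0.5295 -0.1716  0.0896] yaw 169.65 F [ 0.17 -0.88 -0.4 ] w 0.0854 q [-0.03  0.35 -0.13  0.   -1.09 -0.15]
[[-0.984  0.003 -0.18 ]
 [ 0.18  -0.001 -0.984]
 [-0.004 -1.    -0.   ]]
turn [ 0.    0.15 -0.2 ]
(np.float64(0.0012), np.float64(0.0036), np.float64(0.0006), 0.0)
```

View pics/wrist2.png

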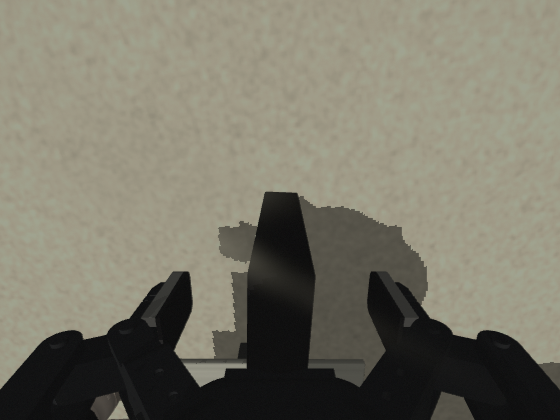

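Prop sits midway between the pads (col. ~281). Close on it.

>>> {"op": "apply_moves", "data": {
  "targets": [
    [[1,0,0.001,0,0,0,0],[1,0,0,0,0,0,0],[1,0,0,0,0,0,0],[1,0,0,0,0,0,0],[1,0,0,0,0,0,0],[1,0,0,0,0,0,0]]
  ]
}}

```text
time_s: 4.12
tcp_pos: [0.5319, -0.1723, 0.0924]
orientation: [0.06, -0.068, -0.704, 0.704]
contact_force: [0.7, -0.9, 0.4]
grip_width: 0.0256
```

```bash
python3 -c "
from h import *
st();lev(169.5)
d=bot.get_image('wrist');cv2.imwrite('pics/wrist3.png',d['frame'][...,::-1])"
```

```text
4.1167 [ 0.5319 -0.1723  0.0924] yaw 169.64 F [ 0.67 -0.86  0.41] w 0.0256 q [-0.03  0.35 -0.13  0.   -1.08 -0.15]
[[-0.984  0.011 -0.18 ]
 [ 0.18  -0.002 -0.984]
 [-0.011 -1.    -0.   ]]
turn [ 0.02  0.14 -0.64]
```

View pics/wrist3.png

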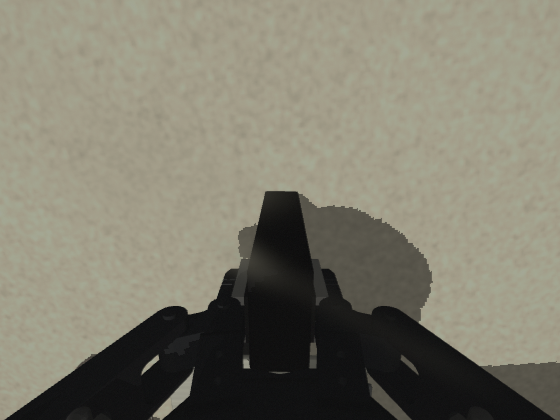

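>>> {"op": "apply_moves", "data": {
  "targets": [
    [[1,0,0,0.006,0,0,0],[1,0,0,0.01,0,0,0],[1,0,0,0.01,0,0,0]]
  ]
}}

```text
time_s: 4.42
tcp_pos: [0.528, -0.197, 0.0928]
orientation: [-0.058, 0.067, 0.705, -0.704]
contact_force: [1.0, 2.4, -1.2]
grip_width: 0.0254
```

```bash
python3 -c "
from h import *
st();lev(169.5)"
```

```text
4.4167 [ 0.528  -0.197   0.0928] yaw 169.79 F [ 1.02  2.39 -1.16] w 0.0254 q [-0.08  0.35 -0.12 -0.   -1.09 -0.1 ]
[[-0.984  0.013 -0.177]
 [ 0.177  0.    -0.984]
 [-0.012 -1.    -0.002]]
turn [ 0.13  0.29 -0.71]
```

>>> {"op": "apply_moves", "data": {
  "targets": [
    [[1,0,0,0.011,0,0,0],[1,0,0,0.011,0,0,0],[1,0,0,0.011,0,0,0],[1,0,0,0.011,0,0,0],[1,0,0,0.011,0,0,0]]
  ]
}}

```text
time_s: 4.83
tcp_pos: [0.5179, -0.2563, 0.0935]
orientation: [-0.058, 0.069, 0.705, -0.703]
contact_force: [-0.2, 6.2, 6.1]
grip_width: 0.0252
```

```bash
python3 -c "
from h import *
st();lev(169.5)
for n in('wrist','top','side'):
    d=bot.get_image(n);cv2.imwrite(f'pics/{n}4.png',d['frame'][...,::-1])"
```

```text
4.8333 [ 0.5179 -0.2563  0.0935] yaw 169.74 F [-0.24  6.17  6.06] w 0.0252 q [-0.19  0.38 -0.08 -0.01 -1.1   0.02]
[[-0.984  0.015 -0.178]
 [ 0.178  0.002 -0.984]
 [-0.015 -1.    -0.005]]
turn [ 0.26  0.24 -0.85]
```

View pics/side4.png

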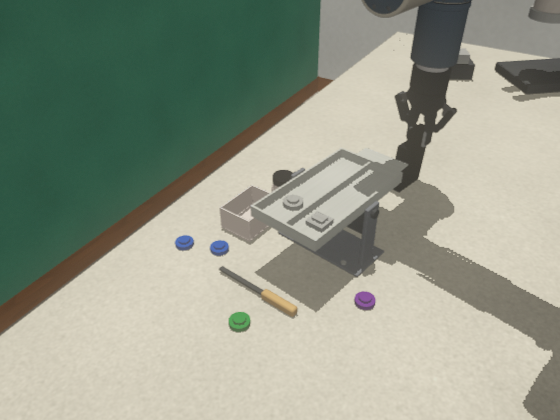

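>>> {"op": "apply_moves", "data": {
  "targets": [
    [[1,0,0,0,0,0,0],[0.4,0,0,0,0,0,0],[0.4,0,0,0,0,0,0],[0.2,0,0,0,0,0,0],[0,0,0,0,0,0,0],[0,0,0,0,0,0,0],[0,0,-0.01,0,0,0,0],[0,0,-0.03,0,0,0,0],[0,0,-0.035,0,0,0,-0.8],[0,0,-0.035,0,0,0,0]]
  ]
}}

```text
time_s: 5.82
tcp_pos: [0.5103, -0.2537, 0.1979]
orientation: [-0.072, 0.055, 0.707, -0.701]
contact_force: [1.2, 0.3, -0.9]
grip_width: 0.0853
```

```bash
python3 -c "
from h import *
st();lev(170)
for n in('wrist','top','side'):
    d=bot.get_image(n);cv2.imwrite(f'pics/{n}5.png',d['frame'][...,::-1])
crop(d,'pics/side5c.png',300,100,460,220,5)
"
```

```text
5.8167 [ 0.5103 -0.2537  0.1979] yaw 169.73 F [ 1.15  0.28 -0.93] w 0.0853 q [-0.19  0.32  0.12 -0.01 -1.39  0.01]
[[-0.984 -0.022 -0.178]
 [ 0.178  0.01  -0.984]
 [ 0.024 -1.    -0.006]]
turn [ 0.36 -0.28  1.37]
```

View pics/side5c.png

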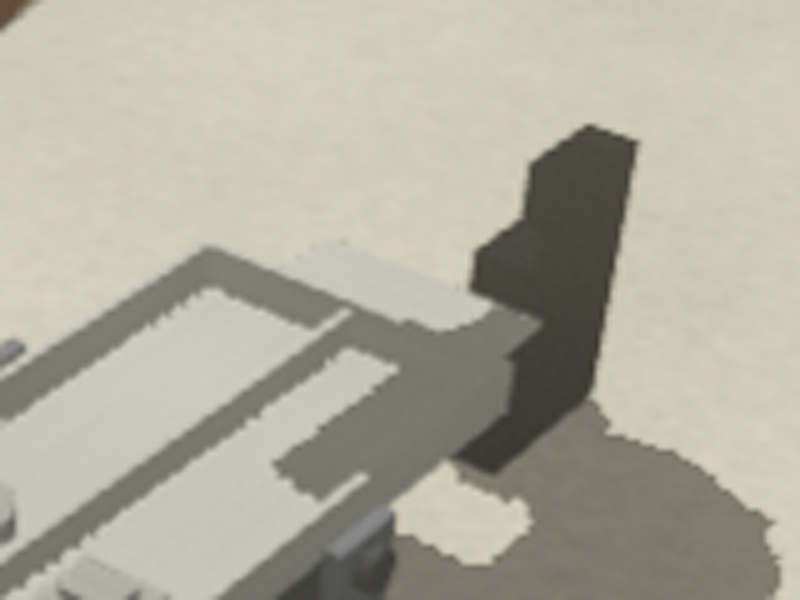

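View pics/wrist5.png

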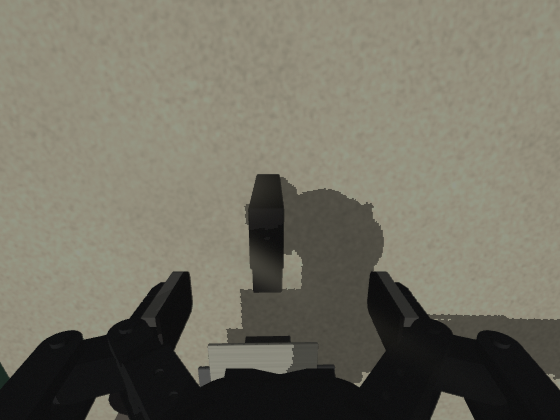

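```bash
python3 -c "
from h import *
plan([.5476,-.1163,.19],0,5)"
```

```text
(np.float64(-0.0019), np.float64(0.0022), np.float64(-0.0285), 0.0)
(np.float64(-0.0019), np.float64(0.0022), np.float64(-0.0285), 0.0)
(np.float64(-0.0019), np.float64(0.0022), np.float64(-0.0285), 0.0)
(np.float64(-0.0019), np.float64(0.0022), np.float64(-0.0285), 0.0)
(np.float64(-0.0019), np.float64(0.0022), np.float64(-0.0285), 0.0)
```

>>> {"op": "apply_moves", "data": {
  "targets": [
    [[1,-0.002,0,-0.02,0.3,0,1.3],[1,-0.002,0,-0.03,0,0,0],[1,-0.002,0,-0.03,0,0,0],[1,-0.002,0,-0.03,0,0,0],[1,-0.002,0,-0.022,0,0,0],[1,0,0,0,0,0,0],[1,0,0,0,0,0,0],[1,0,0,0,0,0,0]]
  ]
}}

```text
time_s: 6.63
tcp_pos: [0.545, -0.1208, 0.1993]
orientation: [-0.062, 0.066, 0.704, -0.704]
contact_force: [-0.5, 0.1, -1.0]
grip_width: -0.0
```

```bash
python3 -c "
from h import *
st();lev(170);plan([.5476,-.1163,.13],0,3)
"
```

```text
6.6333 [ 0.545  -0.1208  0.1993] yaw 169.63 F [-0.54  0.12 -1.  ] w -0.0 q [ 0.06  0.28  0.06  0.   -1.34 -0.24]
[[-0.984  0.006 -0.18 ]
 [ 0.18  -0.001 -0.984]
 [-0.006 -1.    -0.001]]
turn [ 0.03 -0.37 -0.35]
(np.float64(-0.0006), np.float64(0.0231), np.float64(-0.0016), 0.0)
(np.float64(-0.0006), np.float64(0.0231), np.float64(-0.0016), 0.0)
(np.float64(-0.0006), np.float64(0.0231), np.float64(-0.0016), 0.0)
```

>>> {"op": "apply_moves", "data": {
  "targets": [
    [[1,0,0.023,-0.002,0,0,-0.3],[1,0,0.023,-0.002,0,0,0],[1,0,0.018,-0.002,0,0,0],[1,0,0,0,0,0,0],[1,0,0,0,0,0,0],[1,0,0,0,0,0,0]]
  ]
}}

```text
time_s: 7.13
tcp_pos: [0.5454, -0.1198, 0.1345]
orientation: [0.065, -0.066, -0.704, 0.704]
contact_force: [0.5, -0.0, -0.7]
grip_width: -0.0001
```

```bash
python3 -c "
from h import *
st();lev(170);plan([.5476,-.1163,.115],0,1)
for n in('wrist','top','side'):
    d=bot.get_image(n);cv2.imwrite(f'pics/{n}6.png',d['frame'][...,::-1])
crop(d,'pics/side6c.png',300,70,460,190,5)
"
```

```text
7.1333 [ 0.5454 -0.1198  0.1345] yaw 169.34 F [ 0.53 -0.01 -0.71] w -0.0001 q [ 0.06  0.32 -0.06  0.   -1.2  -0.25]
[[-0.983  0.002 -0.185]
 [ 0.185 -0.001 -0.983]
 [-0.002 -1.     0.001]]
turn [-0.04 -0.66 -0.11]
(np.float64(-0.0015), np.float64(0.0195), np.float64(-0.0039), 0.0)
```

View pics/side6c.png

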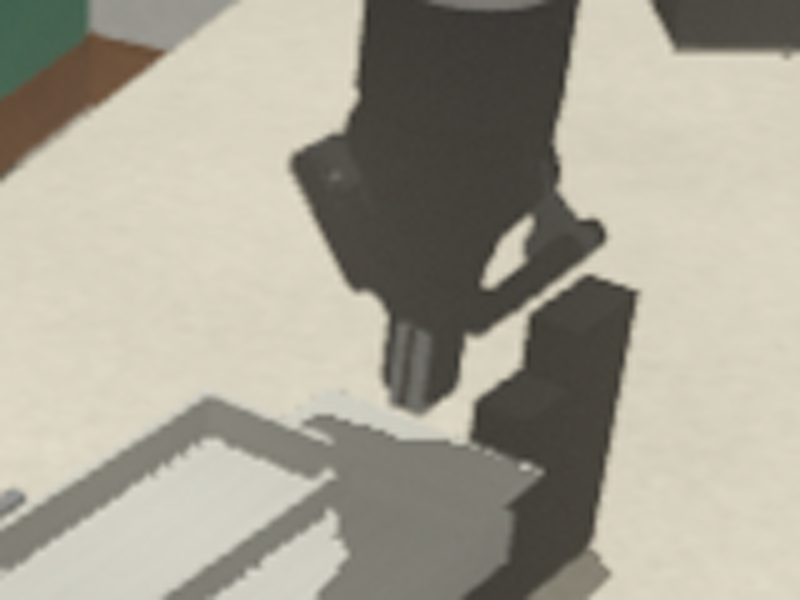

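View pics/wrist6.png

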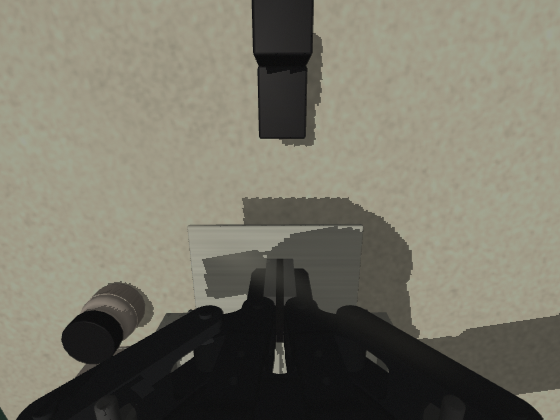

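>>> {"op": "apply_moves", "data": {
  "targets": [
    [[1,-0.001,0.009,-0.004,0,-0.5,0],[1,0,0.005,0,0,0,0],[1,0,0.003,0,0,0,0],[1,0,0.003,0,0,0,0],[1,0,0.003,0,0,0,0]]
  ]
}}

```text
time_s: 7.7
tcp_pos: [0.55, -0.1156, 0.1134]
orientation: [0.058, -0.066, -0.704, 0.705]
contact_force: [-1.4, 0.3, 5.0]
grip_width: 0.0001
```

>>> {"op": "apply_moves", "data": {
  "targets": [
    [[1,0,0.004,0,0,0,0],[1,0,0.004,0,0,0,0],[1,0,0.004,0,0,0,0]]
  ]
}}

```text
time_s: 7.95
tcp_pos: [0.5502, -0.115, 0.1014]
orientation: [-0.058, 0.066, 0.704, -0.704]
contact_force: [-2.0, 2.3, 3.2]
grip_width: -0.0003
```

```bash
python3 -c "
from h import *
st();lev(170);plan([.5476,-.1163,.115],0,1)
"
```

```text
7.95 [ 0.5502 -0.115   0.1014] yaw 169.97 F [-2.01  2.31  3.19] w -0.0003 q [ 0.07  0.34 -0.11  0.   -1.11 -0.25]
[[-0.985  0.011 -0.174]
 [ 0.174 -0.001 -0.985]
 [-0.011 -1.    -0.001]]
turn [ 0.07 -0.03 -0.62]
(np.float64(0.0024), np.float64(-0.0136), np.float64(0.0017), 0.0)
```

```bash
python3 -c "
from h import *
a=cv2.imread('pics/side5.png')[190:270,310:420]
cv2.imwrite('pics/s5e.png',np.clip(cv2.resize(a,None,fx=7,fy=7,interpolation=cv2.INTER_CUBIC)*1.8,0,255).astype(np.uint8))
"
```

View pics/s5e.png

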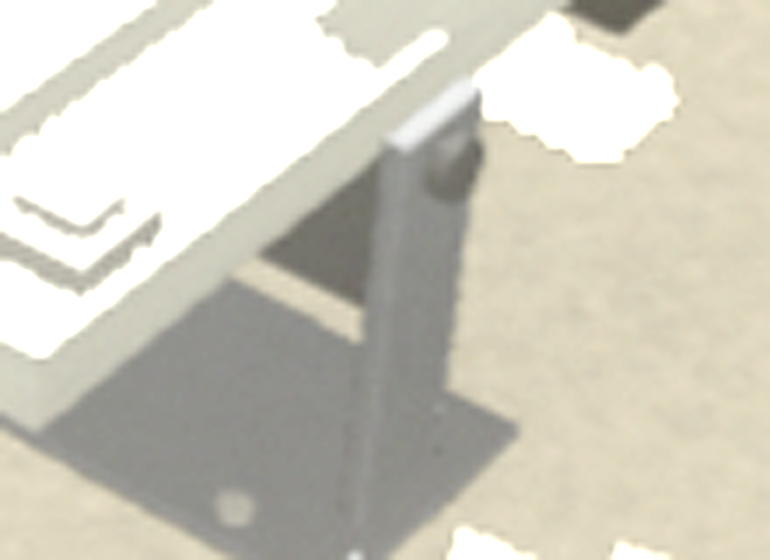

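```bash
python3 -c "
from h import *
d=bot.get_image('side')
u=np.array([-.174,-.985]);L=np.array([.5435,-.140])
for c in[(265,258),(360,308)]:
    p=ray(d,310+c[0]/7-.5,190+c[1]/7-.5,0)[:2];x=.18+(p-L)@u;print(p,x)
    xb=x+.032
    from scipy.optimize import brentq
    t=brentq(lambda t:.115-.004/np.cos(t)-xb*np.tan(t)-.064,.1,.9);print(np.degrees(t),.115-.158*np.sin(t))
"
```

```text
[ 0.56870419 -0.02476451] 0.06210751159347777
26.313113314692657 0.044962335352103255
[ 0.53611223 -0.01793419] 0.06105065432360156
26.56627725754622 0.04433722781135131
```

>>> {"op": "apply_moves", "data": {
  "targets": [
    [[1,0,0.004,0,0,0,0],[1,0,0.004,0,0,0,0],[1,0,0.004,0,0,0,0],[1,0,0.004,0,0,0,0],[1,0,0.004,0,0,0,0],[1,0,0.004,0,0,0,0],[1,0,0.004,0,0,0,0]]
  ]
}}

```text
time_s: 8.58
tcp_pos: [0.5526, -0.1143, 0.0724]
orientation: [-0.056, 0.067, 0.705, -0.704]
contact_force: [0.0, 2.5, 5.3]
grip_width: 0.0
```

```bash
python3 -c "
from h import *
st();lev(170)
d=bot.get_image('side');crop(d,'pics/s7.png',240,70,440,270,3)
"
```

```text
8.5833 [ 0.5526 -0.1143  0.0724] yaw 170.02 F [0.04 2.5  5.3 ] w 0.0 q [ 0.07  0.37 -0.15  0.   -1.03 -0.25]
[[-0.985  0.016 -0.173]
 [ 0.173 -0.    -0.985]
 [-0.016 -1.    -0.003]]
turn [ 0.15  0.02 -0.9 ]
```

View pics/s7.png

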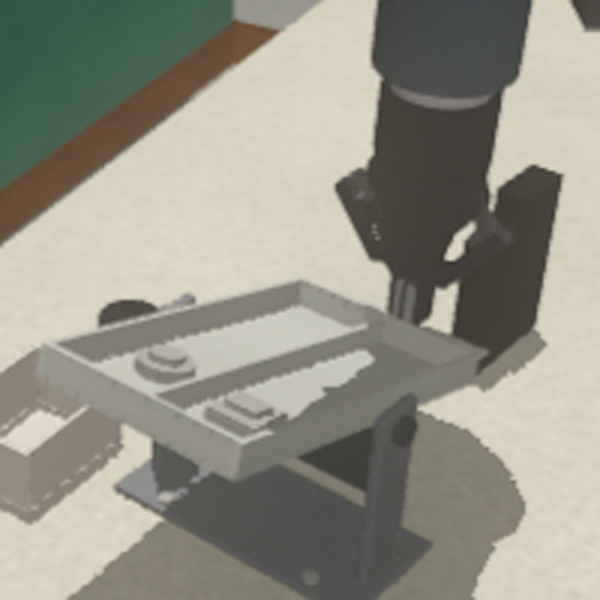

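>>> {"op": "apply_moves", "data": {
  "targets": [
    [[1,0.0005,0.003,0,0,0,-0.5],[1,0.0005,0.003,0,0,0,0],[1,0,0.003,0,0,0,0],[1,0,0.003,0,0,0,0]]
  ]
}}

```text
time_s: 8.97
tcp_pos: [0.5534, -0.1146, 0.0599]
orientation: [-0.058, 0.065, 0.705, -0.704]
contact_force: [0.3, 0.8, 4.5]
grip_width: 0.0001
```

>>> {"op": "apply_moves", "data": {
  "targets": [
    [[1,0,0.002,0,0,0,0],[1,0,0.002,0,0,0,0],[1,0,0.002,0,0,0,0]]
  ]
}}

```text
time_s: 9.22
tcp_pos: [0.5536, -0.115, 0.0533]
orientation: [-0.058, 0.065, 0.705, -0.704]
contact_force: [0.3, 1.0, 4.4]
grip_width: 0.0003
```

```bash
python3 -c "
from h import *
st();lev(170)
d=bot.get_image('side');crop(d,'pics/s8.png',240,70,440,270,3)
"
```

```text
9.2167 [ 0.5536 -0.115   0.0533] yaw 170.04 F [0.26 0.99 4.44] w 0.0003 q [ 0.07  0.4  -0.17  0.   -1.   -0.25]
[[-0.985  0.011 -0.173]
 [ 0.173 -0.    -0.985]
 [-0.011 -1.    -0.002]]
turn [ 0.1   0.04 -0.61]
```

View pics/s8.png

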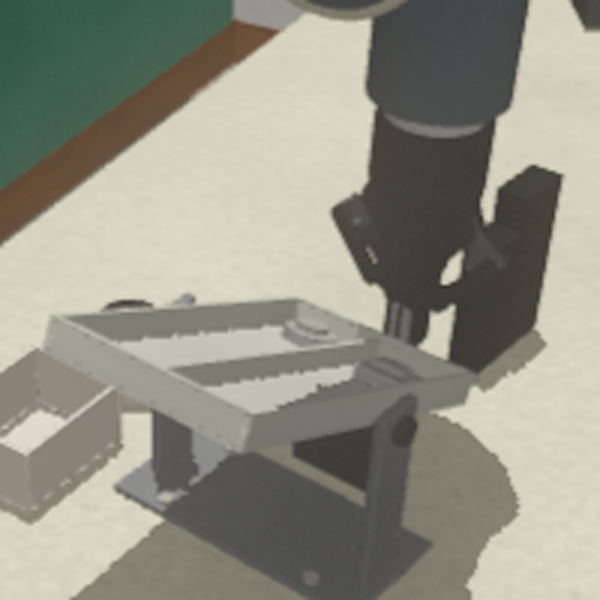

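>>> {"op": "apply_moves", "data": {
  "targets": [
    [[1,0,0.001,0,0,0,0],[1,0,0.0005,0,0,0,0]]
  ]
}}

```text
time_s: 9.43
tcp_pos: [0.5535, -0.1152, 0.0511]
orientation: [-0.058, 0.065, 0.705, -0.704]
contact_force: [0.3, 0.3, 4.1]
grip_width: -0.0
```

>>> {"op": "apply_moves", "data": {
  "targets": [
    [[1,0,0.0006,0,0,0,0],[1,0,0.0006,0,0,0,0]]
  ]
}}

```text
time_s: 9.6
tcp_pos: [0.5535, -0.1153, 0.0497]
orientation: [-0.058, 0.065, 0.705, -0.704]
contact_force: [-0.5, 0.5, 4.2]
grip_width: 0.0001
```

>>> {"op": "apply_moves", "data": {
  "targets": [
    [[1,0,0.0006,0,0,0,0],[1,0,0.0006,0,0,0,0]]
  ]
}}

```text
time_s: 9.77
tcp_pos: [0.5535, -0.1153, 0.0485]
orientation: [-0.058, 0.065, 0.705, -0.704]
contact_force: [0.8, 0.9, 3.9]
grip_width: -0.0003
```

>>> {"op": "apply_moves", "data": {
  "targets": [
    [[1,0,0.0005,0,0,0,0],[1,0,0.0005,0,0,0,0]]
  ]
}}

```text
time_s: 9.93
tcp_pos: [0.5535, -0.1153, 0.0474]
orientation: [-0.058, 0.065, 0.705, -0.704]
contact_force: [0.2, 1.5, 3.7]
grip_width: -0.0002
```

>>> {"op": "apply_moves", "data": {
  "targets": [
    [[1,0,0.0005,0,0,0,0],[1,0,0.0004,0,0,0,0]]
  ]
}}

```text
time_s: 10.1
tcp_pos: [0.5535, -0.1153, 0.0464]
orientation: [-0.058, 0.065, 0.705, -0.704]
contact_force: [-0.3, 1.2, 3.6]
grip_width: -0.0
```

>>> {"op": "apply_moves", "data": {
  "targets": [
    [[1,0,0.0005,0,0,0,0],[1,0,0.0003,0,0,0,0]]
  ]
}}

```text
time_s: 10.27
tcp_pos: [0.5535, -0.1153, 0.0456]
orientation: [-0.058, 0.065, 0.705, -0.704]
contact_force: [0.1, 1.7, 3.1]
grip_width: -0.0002
```

>>> {"op": "apply_moves", "data": {
  "targets": [
    [[1,0,0.0005,0,0,0,0],[1,0,0.0003,0,0,0,0]]
  ]
}}

```text
time_s: 10.43
tcp_pos: [0.5535, -0.1153, 0.0447]
orientation: [-0.058, 0.065, 0.705, -0.704]
contact_force: [1.2, 0.8, 3.1]
grip_width: -0.0
```

>>> {"op": "apply_moves", "data": {
  "targets": [
    [[1,0,0.0005,0,0,0,0],[1,0,0.0003,0,0,0,0]]
  ]
}}

```text
time_s: 10.6
tcp_pos: [0.5535, -0.1153, 0.0438]
orientation: [-0.058, 0.065, 0.705, -0.704]
contact_force: [0.3, 0.5, 3.3]
grip_width: -0.0002
```

>>> {"op": "apply_moves", "data": {
  "targets": [
    [[1,0,0.0005,0,0,0,0],[1,0,0.0003,0,0,0,0]]
  ]
}}

```text
time_s: 10.77
tcp_pos: [0.5535, -0.1154, 0.0429]
orientation: [-0.058, 0.065, 0.705, -0.704]
contact_force: [-0.1, 0.9, 3.2]
grip_width: 0.0002
```

>>> {"op": "apply_moves", "data": {
  "targets": [
    [[1,0,0.0005,0,0,0,0],[1,0,0.0003,0,0,0,0]]
  ]
}}

```text
time_s: 10.93
tcp_pos: [0.5536, -0.1154, 0.0421]
orientation: [-0.058, 0.065, 0.705, -0.704]
contact_force: [0.1, 0.8, 3.3]
grip_width: 0.0002
```

>>> {"op": "apply_moves", "data": {
  "targets": [
    [[1,0,0.0005,0,0,0,0],[1,0,0.0003,0,0,0,0]]
  ]
}}

```text
time_s: 11.1
tcp_pos: [0.5536, -0.1154, 0.0414]
orientation: [-0.058, 0.065, 0.705, -0.704]
contact_force: [-1.2, 1.6, 6.4]
grip_width: 0.0001
```

Force has begun to rise: the stop is being met.

>>> {"op": "apply_moves", "data": {
  "targets": [
    [[1,0,0.0003,0,0,0,0]]
  ]
}}

```text
time_s: 11.18
tcp_pos: [0.5536, -0.1154, 0.0414]
orientation: [-0.058, 0.065, 0.704, -0.704]
contact_force: [-1.1, 1.6, 6.9]
grip_width: -0.0002
```

>>> {"op": "apply_moves", "data": {
  "targets": [
    [[1,0,0.0005,0,0,0,0]]
  ]
}}

```text
time_s: 11.27
tcp_pos: [0.5537, -0.1153, 0.0414]
orientation: [-0.057, 0.065, 0.704, -0.704]
contact_force: [-1.0, 1.8, 7.4]
grip_width: -0.0002
```

>>> {"op": "apply_moves", "data": {
  "targets": [
    [[1,0,0.0008,0,0,0,0]]
  ]
}}

```text
time_s: 11.35
tcp_pos: [0.5537, -0.1153, 0.0412]
orientation: [-0.057, 0.065, 0.704, -0.704]
contact_force: [-2.5, 2.6, 10.5]
grip_width: -0.0002
```

>>> {"op": "apply_moves", "data": {
  "targets": [
    [[1,0,0.0008,0,0,0,0]]
  ]
}}

```text
time_s: 11.43
tcp_pos: [0.5538, -0.1153, 0.0412]
orientation: [0.057, -0.065, -0.704, 0.704]
contact_force: [-3.0, 1.8, 10.7]
grip_width: -0.0005
```

>>> {"op": "apply_moves", "data": {
  "targets": [
    [[1,0,0.001,0,0,0,0]]
  ]
}}

```text
time_s: 11.52
tcp_pos: [0.5537, -0.1153, 0.0411]
orientation: [0.057, -0.065, -0.704, 0.705]
contact_force: [-3.9, 2.3, 11.8]
grip_width: 0.0002
```

>>> {"op": "apply_moves", "data": {
  "targets": [
    [[1,0,0.0011,0,0,0,0],[1,0,0.0011,0,0,0,0]]
  ]
}}

```text
time_s: 11.68
tcp_pos: [0.5537, -0.1153, 0.0411]
orientation: [0.056, -0.065, -0.704, 0.705]
contact_force: [-4.4, 2.0, 11.5]
grip_width: -0.0
```

```bash
python3 -c "
from h import *
st()
for n in('side','top'):
    d=bot.get_image(n);crop(d,f'pics/{n}9.png',240,70 if n=='side' else 150,440,270,3)
st()"
```

```text
11.6833 [ 0.5537 -0.1153  0.0411] yaw 170.16 F [-4.42  2.03 11.51] w -0.0 q [ 0.07  0.41 -0.18  0.   -0.97 -0.25]
[[-0.985  0.013 -0.171]
 [ 0.171 -0.002 -0.985]
 [-0.013 -1.    -0.   ]]
11.7833 [ 0.5538 -0.1152  0.0411] yaw 170.16 F [-2.42  2.37 11.69] w 0.0001 q [ 0.07  0.41 -0.18  0.   -0.97 -0.25]
[[-0.985  0.013 -0.171]
 [ 0.171 -0.002 -0.985]
 [-0.013 -1.    -0.   ]]
```

View pics/side9.png

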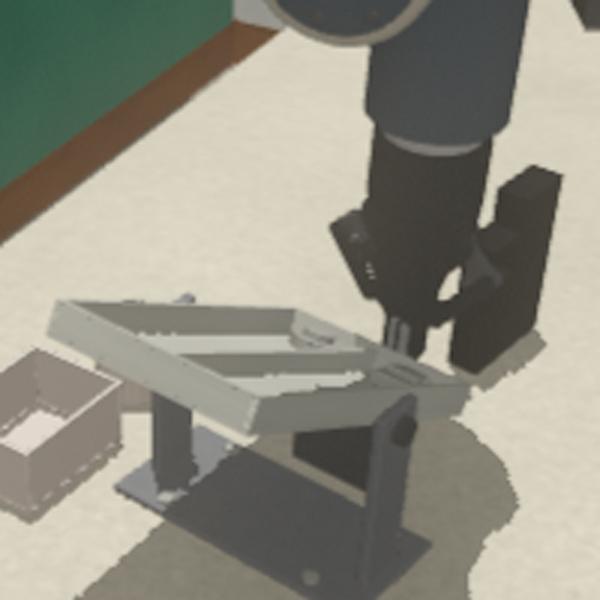

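View pics/top9.png

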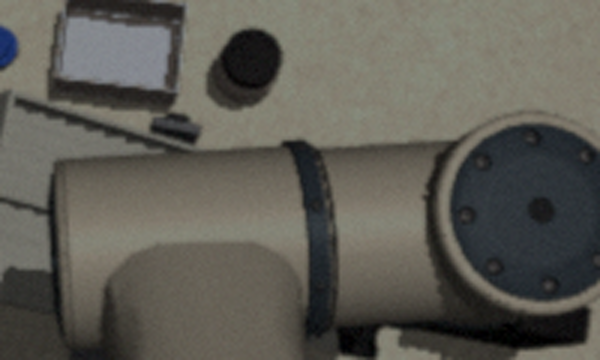

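```bash
python3 -c "
from h import *
d=bot.get_image('side')
f=d['frame'][160:215,320:405,::-1].astype(float)
cv2.imwrite('pics/s9z.png',np.clip(cv2.resize(f*1.3,None,fx=9,fy=9,interpolation=cv2.INTER_CUBIC),0,255).astype(np.uint8))
t=np.radians(27);u=np.array([-.174,-.985,0]);w=np.array([.985,-.174,0]);H=np.array([.5435,-.140,0])-.18*u+[0,0,.115]
X=np.cos(t)*u-[0,0,np.sin(t)];Z=np.sin(t)*u+[0,0,np.cos(t)]
for s,y,z in[(.116,.035,0),(.098,.038,.014),(.098,-.038,.014),(.08,.038,.014),(.08,-.038,.014),(.116,-.063,.018),(.116,.063,.018)]:
  q=proj(d,H+s*X+y*w+z*Z);print(s,y,z,q.round(1),((q-[320,160])*9).round())
"
```

```text
0.116 0.035 0 [349.1 186.4] [262. 237.]
0.098 0.038 0.014 [345.8 179.3] [233. 174.]
0.098 -0.038 0.014 [378.6 193.7] [527. 303.]
0.08 0.038 0.014 [341.4 179.2] [192. 173.]
0.08 -0.038 0.014 [374.4 193.8] [490. 304.]
0.116 -0.063 0.018 [394.6 196.5] [671. 328.]
0.116 0.063 0.018 [340.7 173.1] [186. 118.]
```

View pics/s9z.png

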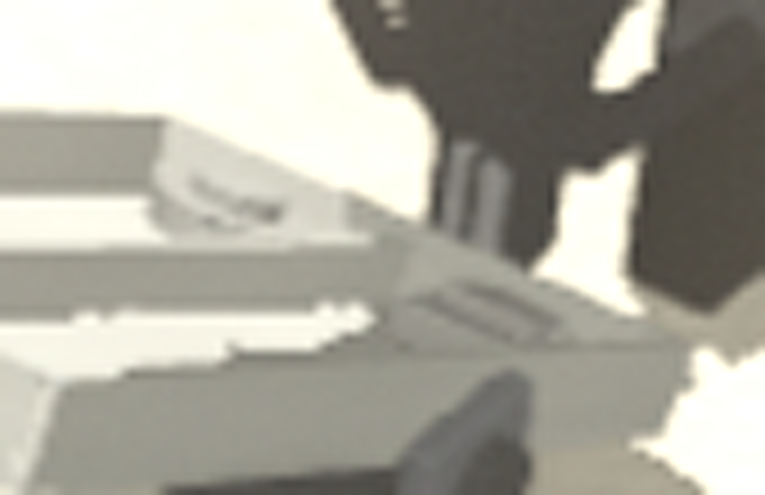

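>>> {"op": "apply_moves", "data": {
  "targets": [
    [[1,0,0.0012,0,0,0,0],[1,0,0.0012,0,0,0,0]]
  ]
}}

```text
time_s: 12.0
tcp_pos: [0.5538, -0.1152, 0.0411]
orientation: [0.055, -0.065, -0.704, 0.705]
contact_force: [-4.4, 2.0, 11.9]
grip_width: 0.0
```

>>> {"op": "apply_moves", "data": {
  "targets": [
    [[1,0,0.0012,0,0,0,0],[1,0,0.0012,0,0,0,0],[1,0,0.0012,0,0,0,0]]
  ]
}}

```text
time_s: 12.25
tcp_pos: [0.5538, -0.1153, 0.0411]
orientation: [0.054, -0.065, -0.704, 0.705]
contact_force: [-3.9, 1.9, 13.2]
grip_width: 0.0001
```

>>> {"op": "apply_moves", "data": {
  "targets": [
    [[1,0,0.0013,0,0,0,0],[1,0,0.0013,0,0,0,0],[1,0,0.0013,0,0,0,0],[1,0,0.0013,0,0,0,0]]
  ]
}}

```text
time_s: 12.58
tcp_pos: [0.5538, -0.1152, 0.0411]
orientation: [0.053, -0.066, -0.704, 0.705]
contact_force: [-3.5, 3.5, 12.8]
grip_width: 0.0001
```

```bash
python3 -c "
from h import *
st();lev(170)"
```

```text
12.5833 [ 0.5538 -0.1152  0.0411] yaw 170.39 F [-3.46  3.45 12.77] w 0.0001 q [ 0.07  0.4  -0.19  0.01 -0.96 -0.25]
[[-0.986  0.018 -0.167]
 [ 0.167 -0.004 -0.986]
 [-0.018 -1.     0.001]]
turn [-0.05  0.39 -1.04]
```

>>> {"op": "apply_moves", "data": {
  "targets": [
    [[1,0,0.0005,0,0,0,0],[1,0,-0.0005,0,0,0,0],[1,0,-0.001,0,0,0,0],[1,0,-0.001,0,0,0,0],[1,0,-0.0015,0,0,0,0],[1,0,-0.002,0,0,0,0],[1,0,-0.002,0,0,0,0],[1,0,-0.002,0,0,0,0]]
  ]
}}

```text
time_s: 13.25
tcp_pos: [0.5525, -0.1181, 0.0515]
orientation: [0.054, -0.065, -0.702, 0.707]
contact_force: [0.5, -2.6, 2.0]
grip_width: 0.0
```

```bash
python3 -c "
from h import *
st();lev(170)"
```

```text
13.25 [ 0.5525 -0.1181  0.0515] yaw 170.41 F [ 0.52 -2.64  1.96] w 0.0 q [ 0.07  0.39 -0.18  0.01 -0.98 -0.25]
[[-0.986  0.015 -0.167]
 [ 0.167 -0.008 -0.986]
 [-0.016 -1.     0.006]]
turn [-0.32  0.41 -0.94]
```

>>> {"op": "apply_moves", "data": {
  "targets": [
    [[1,0,-0.002,0,-0.2,0.3,-0.5],[1,0,-0.002,0,0,0,0],[1,0,-0.002,0,0,0,0],[1,0,-0.002,0,0,0,0],[1,0,-0.002,0,0,0,0],[1,0,-0.002,0,0,0,0],[1,0,-0.002,0,0,0,0],[1,0,-0.002,0,0,0,0]]
  ]
}}

```text
time_s: 13.92
tcp_pos: [0.5512, -0.1183, 0.0687]
orientation: [0.06, -0.063, -0.703, 0.705]
contact_force: [-0.6, -2.2, 2.8]
grip_width: -0.0001
```

```bash
python3 -c "
from h import *
st();lev(170);d=bot.get_image('side');crop(d,'pics/s10.png',240,70,440,270,3)"
```

```text
13.9167 [ 0.5512 -0.1183  0.0687] yaw 170.06 F [-0.64 -2.23  2.77] w -0.0001 q [ 0.07  0.38 -0.14  0.   -1.04 -0.24]
[[-0.985  0.004 -0.173]
 [ 0.173 -0.003 -0.985]
 [-0.004 -1.     0.002]]
turn [-0.14  0.06 -0.24]
```

View pics/s10.png

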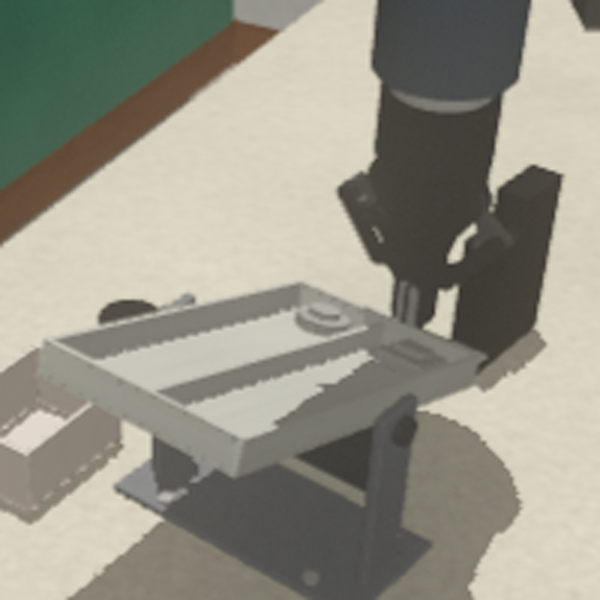

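Tray follows the fingers up; both inserts lie against the end wall (crop (322,318) and (410,350)). Continue.

>>> {"op": "apply_moves", "data": {
  "targets": [
    [[1,0,-0.002,0,0,0,0],[1,0,-0.0025,0,0,0,0],[1,0,-0.0025,0,0,0,0],[1,0,-0.0025,0,0,0,0],[1,0,-0.0025,0,0,0,0],[1,0,-0.0025,0,0,0,0],[1,0,-0.0025,0,0,0,0],[1,0,-0.0025,0,0,0,0],[1,0,-0.0025,0,0,0,0],[1,0,-0.002,0,0,0,0],[1,0,-0.002,0,0,0,0]]
  ]
}}

```text
time_s: 14.88
tcp_pos: [0.5511, -0.1176, 0.0979]
orientation: [0.06, -0.063, -0.704, 0.705]
contact_force: [-0.5, -2.7, 2.3]
grip_width: 0.0001
```

```bash
python3 -c "
from h import *
st();lev(170)"
```

```text
14.8833 [ 0.5511 -0.1176  0.0979] yaw 170.07 F [-0.49 -2.68  2.25] w 0.0001 q [ 0.07  0.35 -0.1   0.   -1.11 -0.24]
[[-0.985  0.004 -0.172]
 [ 0.172 -0.002 -0.985]
 [-0.004 -1.     0.002]]
turn [-0.09  0.07 -0.25]
```

>>> {"op": "apply_moves", "data": {
  "targets": [
    [[1,0,-0.002,0,0,0,0],[1,0,-0.002,0,0,0,0],[1,0,-0.0015,0,0,0,0],[1,0,-0.0015,0,0,0,0],[1,0,-0.0015,0,0,0,0],[1,0,-0.001,0,0,0,0],[1,0,-0.001,0,0,0,0]]
  ]
}}

```text
time_s: 15.47
tcp_pos: [0.5512, -0.1172, 0.1096]
orientation: [0.06, -0.063, -0.704, 0.705]
contact_force: [-0.3, -1.3, 1.7]
grip_width: -0.0002
```

```bash
python3 -c "
from h import *
st();lev(170)"
```

```text
15.4667 [ 0.5512 -0.1172  0.1096] yaw 170.07 F [-0.3  -1.27  1.74] w -0.0002 q [ 0.07  0.34 -0.09  0.   -1.14 -0.24]
[[-0.985  0.004 -0.172]
 [ 0.172 -0.002 -0.985]
 [-0.005 -1.     0.001]]
turn [-0.06  0.07 -0.26]
```

>>> {"op": "apply_moves", "data": {
  "targets": [
    [[1,0,-0.001,0,0,0,0],[1,0,-0.001,0,0,0,0],[1,0,-0.001,0,0,0,0],[1,0,-0.001,0,0,0,0],[1,0,-0.001,0,0,0,0],[1,0,-0.001,0,0,0,0],[1,0,-0.001,0,0,0,0],[1,0,-0.001,0,0,0,0],[1,0,-0.002,0,0,0,0],[1,0,-0.005,0,0,0,0],[1,0,-0.01,0,0,0,0],[1,0,-0.02,0,0,0,0]]
  ]
}}

```text
time_s: 16.47
tcp_pos: [0.5476, -0.1148, 0.1515]
orientation: [-0.064, 0.059, 0.705, -0.704]
contact_force: [0.0, -1.2, 0.2]
grip_width: 0.0
```

```bash
python3 -c "
from h import *
st();lev(170);d=bot.get_image('side');crop(d,'pics/s11.png',240,70,440,270,3)"
```

```text
16.4667 [ 0.5476 -0.1148  0.1515] yaw 170.03 F [ 0.03 -1.22  0.23] w 0.0 q [ 0.07  0.31 -0.01 -0.   -1.25 -0.24]
[[-0.985 -0.007 -0.173]
 [ 0.173  0.003 -0.985]
 [ 0.007 -1.    -0.002]]
turn [0.09 0.03 0.41]
```

View pics/s11.png

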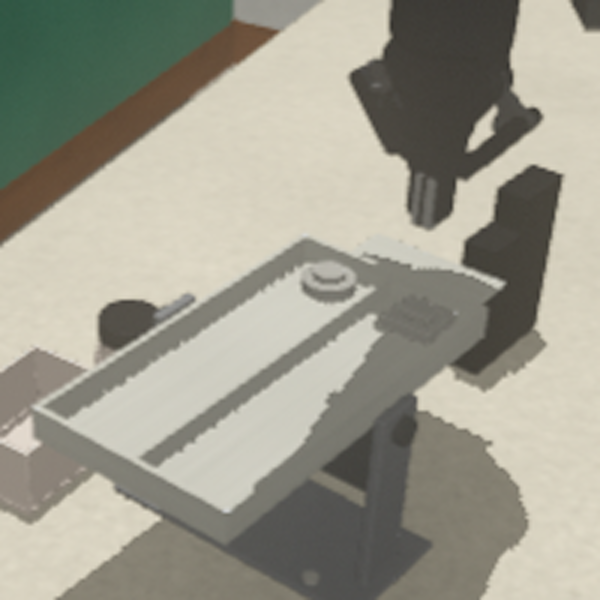

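>>> {"op": "apply_moves", "data": {
  "targets": [
    [[1,0,-0.035,0,0,0,0],[1,0,-0.035,0,0,0,0],[1,0.03,-0.01,0.01,0,0,0],[1,0.04,0,0.01,0,0,0],[1,0.04,0,0.01,0,0,0],[1,0.04,0,0.01,0,0,0],[1,0.03,0,0,0,0,0],[1,0,0,0,0,0,0],[1,0,0,0,0,0,0]]
  ]
}}

```text
time_s: 17.27
tcp_pos: [0.3608, -0.1252, 0.249]
orientation: [-0.055, 0.067, 0.705, -0.704]
contact_force: [-0.2, 0.2, -0.3]
grip_width: 0.0002
```

```bash
python3 -c "
from h import *
st()
d=bot.get_image('side');crop(d,'pics/s12.png',220,90,440,260,3)
a=cv2.imread('pics/side0.png').astype(int);b=d['frame'][...,::-1].astype(int)
print('heel diff',abs(a-b)[195:245,250:310].mean(),'file/tub diff',abs(a-b)[185:320,215:253].mean())
d=bot.get_image('top');crop(d,'pics/t12.png',215,140,435,290,3)"
```

```text
17.2667 [ 0.3608 -0.1252  0.249 ] yaw 170.1 F [-0.16  0.2  -0.29] w 0.0002 q [ 0.08 -0.1  -0.24  0.   -1.42 -0.26]
[[-0.985  0.017 -0.172]
 [ 0.172 -0.001 -0.985]
 [-0.017 -1.    -0.002]]
heel diff 7.041444444444444 file/tub diff 1.554320987654321
```

View pics/s12.png

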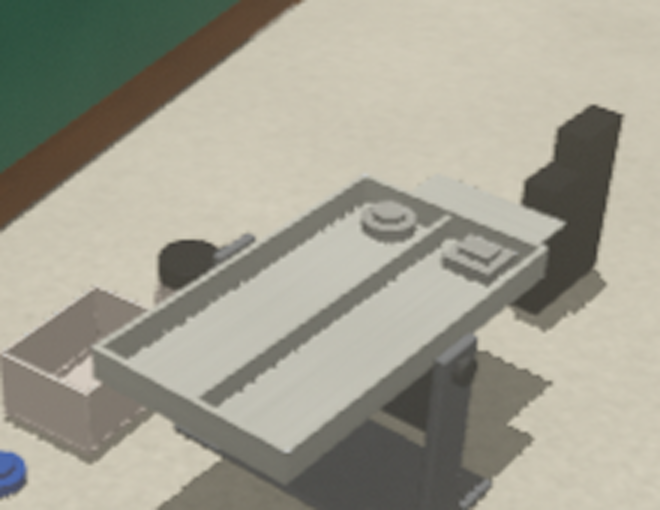

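View pics/t12.png

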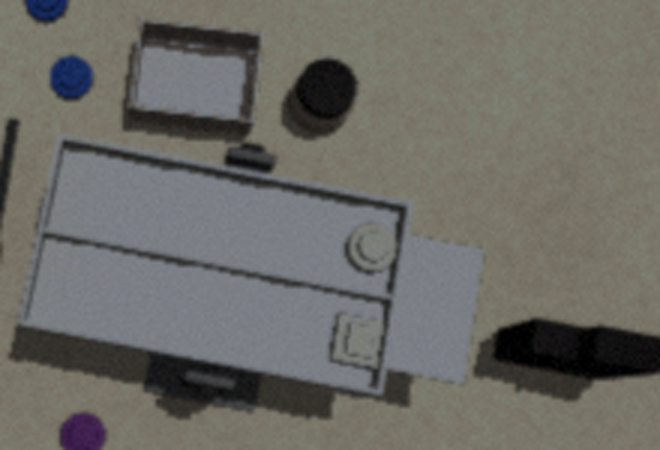

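```bash
python3 -c "
from h import *
d=bot.get_image('top');u=np.array([-.174,-.985]);L=np.array([.5435,-.140])
for c in[(371,247),(354,338)]:
    print(.18+(ray(d,215+c[0]/3-.5,140+c[1]/3-.5,.13)[:2]-L)@u)
bot.hand_in();print(bot.observe()['time_s'])"
```

```text
0.09644886530579423
0.0946317340768378
the job is handed in; nothing more can be done
the job is handed in; nothing more can be done
```

The job is done and handed in at about 17.4 s. No check failed, but the hand-in gives no verdict.

- **Prop:** I gripped it across its thickness and drew it about 85 mm straight out along the bench. The last views show it upright, well past the lip.
- **Pressing the tray down:** I lowered the lip in small steps until I felt the stop, with the fingertips 41 mm above the bench. That agreed with a rough estimate from the pictures. I then pressed with about 11–14 N for over a second, with a largest reading of about 14 N. The camera showed both inserts at the lip end while it was held.
- **Easing up:** The tray came back up on the fingers, moving under 35 mm/s at the lip, and I lifted clear only once it was level.
- **Last checks:**
  - The round insert is at tray x of about 96 mm and the square one at about 95 mm, both lying flat.
  - The tray looks level: in the side view its heel corner is where it started, within about a pixel.
  - The jar, tub and file show no visible movement, and the robot touches nothing.

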